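Weigh three covered pots by hand and tip out the steel mill balls

ROBOT

A 6-joint arm with a two-finger parallel gripper is mounted at the origin on the work surface. World frame = base frame: x ahead of the robot, y to its left, z up, the work surface at z = 0. Lengths are in m, angles in rad, forces in N, time in s.
With the tool pointing down it reaches from about 0.375 to 0.975 m from the base axis. Payload 3.8 kg.
Tool frame: the origin (TCP) lies on the centre line of the jaws, within the pads' length; the fingertips stand 8 mm ahead of it and the grasp point (between the pads) lies 11 mm behind it; z points along the fingers, y is the line along which they close (so a half turn about z gives the same grasp; the last joint's range is limited). The gripper opens to 85 mm and grips with 20 to 120 N. Pads are 22 mm wide; open, the fingers measure 114 mm over their backs; the gripper's body (76 mm by 85 mm) begins 54 mm behind the grasp point. The pads swing forward as they close: fully open they stand 13 mm farther back than shut.
Start: joints at [-1.339, 0.264, 1.604, -0, 1.274, -0.037], TCP at [0.179, -0.651, 0.239] pointing down, gripper open.
Joint ranges: [-2.63, 2.63], [-0.94, 2.18], [0.31, 2.57], [-1.31, 4.45], [0, 2.66], [-2.55, 2.55]. Speed limits (rad/s): [2.57, 2.57, 3.14, 3.14, 3.14, 3.14].

INTERFACE

Orientations are given as a unit quaternion [x, y, z, w].
In Python, from cell import r, imaging, nets gives the robot as it stands. The module is installed in compiled form; this text tells all that it offers.
- The arm moves only by the tool carry_out, never from a script. Its arguments are lists of equal length, an entry for each row: "dr": the turn, a rotation vector about the tool's x, y, z in rad, a list of three; "linear": the shift along the tool's x, y, z in cm, a list of three; "claw": the finger opening in cm, from 0 to 8.54. In form: {"dr": [[rx, ry, rz], ...], "linear": [[tx, ty, tz], ...], "claw": [claw, ...]}. A call has 1 to 20 rows; each row is the pose to reach, as a shift and turn from the pose commanded when the call began, along the tool's axes at that moment; what a row does not reach only later rows make up. A row lasts 1/8 s, in which the tool goes at most 62.5 mm and 10.7 degrees, less where a joint would pass 70% of its speed; a pose out of reach is approached as far as the arm can. A call with a gripper value outside its range is refused whole. The fingers move at their own pace and stop on an object; "force" is the grip in N (left out, the last holds). Time passes only in rows, so rows that repeat a pose let the fingers close. It gives the time, the measured TCP pose, the force, the opening and the grip force at its end, in the units of the state.
- r.sense(): the state, without advancing time (a new reading comes with each control period).
- imaging.camera(name): name is "scene" or "top" or "wrist"; returns a dict with "img" (400x640x3 uint8, blue, green, red), "fovy" (degrees; the focal length in pixels is half the picture's height over the tangent of half this angle, whatever the lens; pixels are square), "cx", "cy" (the principal point, pixels), "k1" (the pictures are not rectified: a ray, as slopes to the right and down, at radius r is drawn at 1 + k1 r^2 times it, then the intrinsics apply), "R" (3x3) and "t" (3): a world point X has camera coordinates R X + t. Camera axes: x right, y down, z forward; pixel columns grow to the right and rows downward; lengths in m; the calibration is good to about 2 mm. A picture is of the moment at which its call begins. There is no depth.
- r.sign_off(): hands the job in; it is judged then, once.
Trained networks look in a picture, given as the dict that the camera call returned (one of the last four; its "shot" number tells which), for a name from the list of things; names that differ only in an ending like _2 or _b are one class to them, and where a whole thing is asked for, a point or a joint stands for the part that bears it (a point fixed in the world has none). Each returns a list of dicts, best first, with "confidence" (0 to 1); they miss things now and then, are a little off and sometimes report something else, mostly with a low value. They report only what shows in the picture. A call takes as long as a camera call.
- nets.masks_of(picture, thing): "region" (400x640 bool, what is visible of it) and "centre" ([row, column] in pixels, amid what is visible of it).
The state is a dict: "t": time; "joints": joint angles; "joint_velocities": joint speeds; "tau": joint torques, N m; "position": TCP position; "ee_rot": TCP orientation; "force": force on the tool from outside, world axes, zero at the start; "wrist_torque": the same for the moment, N m; "grip_width": finger opening in m; "finger_force": force on a finger pad.
Only numpy, scipy, OpenCV 4.12 (cv2) and the standard library are available. Lean on these libraries where they do the work, as an engineer would, in place of code of your own. Each camera call takes 0.05 s, during which the arm holds its last target. There are 200 camera calls.

TASK

Two of the three covered pots under the stock ledge hold a steel ball for the mill and the other only a light packing ball: lift the pots to feel which are heavy, and tip the steel balls out of the two heavy ones into the blue-lined tray, keeping the mouth low over the tray. Leave the light ball in its pot, and at the end have every pot standing upright on its own black pad. Do not knock or shift the bottles and the jar.

Things in the scene. Friction and masses are not known exactly. Their poses are not given: they have to be found in the camera images.
- pot1_grip (a point): Centre of the pot nearest the robot's base, 55 mm above its underside. The three pots are alike: white opaque plastic, green sloping hood, 48 mm wide with flat parallel sides (to be gripped along y). Axes: z up, x level towards the only opening, a pouring mouth under the front of the hood, facing in under the ledge. Foot flat, x -26 to +39 mm. Hood top: 22 mm above this point at the back wall (x -26), 54 mm at the front edge (x +61 mm).
- pot1_lip (a point): Middle of the pouring lip of pot 1: 53 mm along x and 5 mm above its centre point; same axes.
- pad1: Black rubber pad, 110 x 80 x 3 mm, fixed to the table, under pot 1. Origin on the table surface, about below pot1_grip at the start (within 10 mm); x in under the ledge.
- pot2_grip (a point): Same point of the middle pot. A pot's own mass is 130 g; inside each, out of sight, is one loose 34 mm ball: steel (162 g) in two of the pots, light plastic (20 g) in the third. So a pot lifts at about 292 g or 150 g; which is which changes every time.
- pot2_lip (a point): Middle of the pouring lip of pot 2: 53 mm along x and 5 mm above its centre point; same axes.
- pad2: Black rubber pad, 110 x 80 x 3 mm, fixed to the table, under pot 2. Origin on the table surface, about below pot2_grip at the start (within 10 mm); x in under the ledge.
- pot3_grip (a point): Same point of the farthest pot. The front wall of a pot slopes outward 35 degrees, so that its ball rolls out when the pot is tipped mouth-down by more than 55 degrees; 75 to 80 empties it surely, and at up to 45 it stays in.
- pot3_lip (a point): Middle of the pouring lip of pot 3: 53 mm along x and 5 mm above its centre point; same axes.
- pad3: Black rubber pad, 110 x 80 x 3 mm, fixed to the table, under pot 3. Origin on the table surface, about below pot3_grip at the start (within 10 mm); x in under the ledge.
- tray: Open steel tray with a blue lining, 150 (x) x 180 (y) x 35 mm high, walls and floor 4 mm, fixed to the table. Origin: centre of its underside.
- rack: Fixed stock ledge with bottles. Origin on the table under the middle of the row of pots; x level, square to the ledge, from its open side in under it (to the robot's right), y along it, away from the base. Board 480 mm long, underside 195 mm up, over x -2 to +118 mm; bottles on it to 300 mm up, from x +50. Posts at x 108, y +-225 mm. It stops an upright tool: lean the tool 30 to 45 degrees, fingers pointing down and in under the ledge.
- bottle1: Small amber bottle with a green cap, 32 mm across, 75 mm high, at the far end of the row of pots, under the ledge. Loose bystander. Origin: centre of its underside.
- bottle2: Small amber bottle with a white cap, 32 mm across, 75 mm high, between the row of pots and the tray, near the farthest pot. Loose bystander. Origin: centre of its underside.
- tub: White jar, 84 mm across, 85 mm high, left of the tray. Loose bystander. Origin: centre of its underside.
- tall_bottle: Amber bottle with a white cap, 48 mm across, 110 mm high, beyond the tray. Loose bystander. Origin: centre of its underside.

How it is judged:
By the outcome, as a careful person would: the job done as asked, in the order asked, and still so for the second after the job is handed in, with the robot touching nothing.
It also fails if it takes over 72 s, if anything falls off the work surface, if the arm or the gripper's body presses on something with over 40 N, if the wrist force passes 120 N, or if a joint passes its speed limit or range.

## Working session

There is one attempt and no reset: what is moved stays moved. The work goes in short steps, Python scripts to look and compute and a tool call to move; the robot and the scene stay as the last step left them, time stands still between calls to the robot, and variables do not carry over. Pictures are saved under pics/ and viewed, at most 10 in all, crops included, and the job is handed in when it is done.

Besides the shell and the picture viewer there is one more tool, called after ">>>" in YAML: its name, and indented under it one key for each argument. carry_out: Moves the arm, as the interface text tells. Its arguments: {"type":"object","properties":{"dr":{"type":"array"},"linear":{"type":"array"},"claw":{"type":"array"},"force":{"type":"number"}},"required":["dr","linear","claw"]}

```bash
mkdir -p pics
cat > h.py <<'E'
import numpy as np, cv2
from cell import r, imaging, nets
def K(p):
    f=200/np.tan(np.radians(p["fovy"])/2); return f
def ray(p,rc):
    f=K(p); d=np.array([(rc[1]-p["cx"])/f,(rc[0]-p["cy"])/f]); u=d.copy()
    for _ in range(20): u=d/(1+p["k1"]*(u@u))
    R=np.array(p["R"]);t=np.array(p["t"])
    return -R.T@t, R.T@np.array([u[0],u[1],1.])
def atz(p,rc,z):
    o,d=ray(p,rc); return o+d*(z-o[2])/d[2]
def proj(p,X):
    c=np.array(p["R"])@np.array(X)+np.array(p["t"]); u=c[:2]/c[2]; u=u*(1+p["k1"]*(u@u)); f=K(p)
    return np.array([p["cy"]+f*u[1],p["cx"]+f*u[0]])
E
python3 - <<'E'
from h import *
s=r.sense(); print({k:np.round(v,3).tolist() for k,v in s.items()})
for n in ("scene","top"):
    p=imaging.camera(n); cv2.imwrite(f"pics/{n}0.png",p["img"])
    print(n,p["fovy"],p["k1"],np.round(ray(p,(200,320))[0],3),np.round(ray(p,(200,320))[1],3))
    for th in ("pot1_grip","pad1","tray","rack","bottle1","tub","tall_bottle"):
        for m in nets.masks_of(p,th)[:4]:
            ys,xs=np.nonzero(m["region"]); print(th,round(m["confidence"],2),np.round(m["centre"],1),ys.min(),ys.max(),xs.min(),xs.max(),len(ys),np.round(atz(p,m["centre"],0),3))
E
```

```text
{'t': 0.0, 'joints': [-1.339, 0.265, 1.605, 0.0, 1.274, -0.037], 'joint_velocities': [-0.002, -0.001, 0.001, -0.001, -0.0, 0.001], 'tau': [-0.0, -51.511, -36.732, 0.0, 0.013, 0.0], 'position': [0.179, -0.65, 0.238], 'ee_rot': [0.991, 0.134, -0.0, -0.001], 'force': [1.037, 0.268, 0.005], 'wrist_torque': [0.027, -0.017, -0.018], 'finger_force': 0.0, 'grip_width': 0.085}
scene 53.0812221352686 -0.02141943582236009 [1.18  0.54  0.569] [-0.656 -0.513 -0.553]
pot1_grip 0.88 [155.9 303.4] 132 180 287 319 1150 [ 0.342 -0.18  -0.   ]
pad1 0.72 [182.9 300.7] 168 186 286 327 254 [ 0.47  -0.082  0.   ]
pad1 0.71 [219.4 228.4] 203 226 204 252 404 [ 0.705 -0.111  0.   ]
pad1 0.54 [196.5 262.3] 183 204 245 289 277 [ 0.584 -0.118  0.   ]
tray 0.8 [227.1 362.9] 194 267 310 414 4446 [0.534 0.161 0.   ]
rack 0.86 [107.5 232.6] 60 208 145 340 9266 [ 0.191 -0.673  0.   ]
rack 0.64 [188.4 219.6] 163 220 201 242 1527 [ 0.625 -0.238  0.   ]
bottle1 0.71 [203.3 184.8] 186 216 180 194 328 [ 0.727 -0.252  0.   ]
bottle1 0.65 [220.4 270.8] 204 235 263 277 377 [ 0.646 -0.027  0.   ]
tub 0.91 [258.1 489.8] 230 287 462 513 2319 [0.462 0.432 0.   ]
tall_bottle 0.92 [249.3 297.9] 215 266 287 310 955 [0.687 0.093 0.   ]
top 42.65391777196012 -0.1569959669375839 [0.525 0.05  1.333] [ 0.061 -0.013 -0.998]
pot1_grip 0.65 [272.6 365.3] 258 280 355 374 348 [ 0.419 -0.087  0.   ]
pot1_grip 0.48 [179.9 372.6] 154 188 364 391 390 [ 0.661 -0.104  0.   ]
pad1 0.87 [263.4 359.8] 251 285 347 376 421 [ 0.443 -0.073  0.   ]
pad1 0.71 [178.5 368.4] 154 188 363 391 365 [ 0.664 -0.093  0.   ]
pad1 0.63 [221.5 364.4] 201 234 357 380 338 [ 0.552 -0.084  0.   ]
pad1 0.63 [217.7 376.1] 205 229 364 386 413 [ 0.562 -0.114  0.   ]
rack 0.96 [225.4 412.6] 114 335 362 459 12183 [ 0.543 -0.21   0.   ]
tub 0.59 [230.  163.2] 217 249 143 181 1026 [0.522 0.445 0.   ]
tall_bottle 0.59 [158.1 284. ] 147 168 277 296 341 [0.715 0.128 0.   ]
```

Run:
```python
import cv2
a=cv2.imread("pics/scene0.png")[50:300,140:520]; cv2.imwrite("pics/s0c.png",cv2.resize(a,None,fx=2.1,fy=2.1,interpolation=2))
a=cv2.imread("pics/top0.png")[100:350,130:470]; cv2.imwrite("pics/t0c.png",cv2.resize(a,None,fx=2.3,fy=2.3,interpolation=2))
```

```text
(no output)
```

View pics/s0c.png

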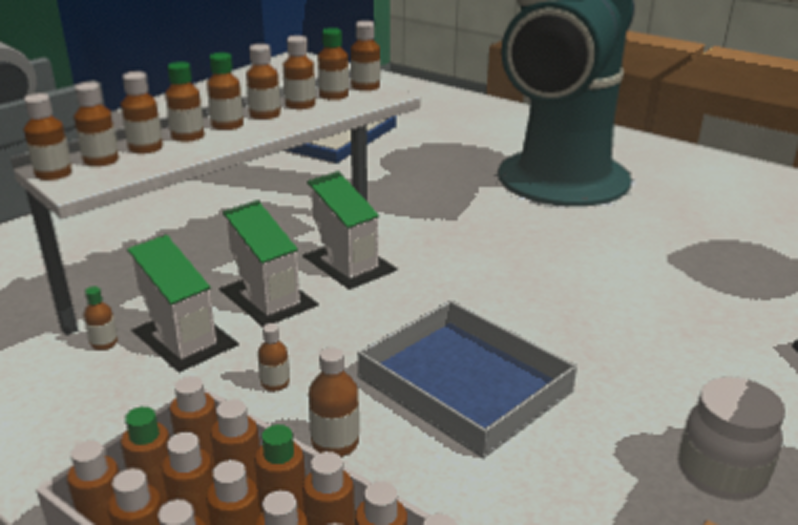

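View pics/t0c.png

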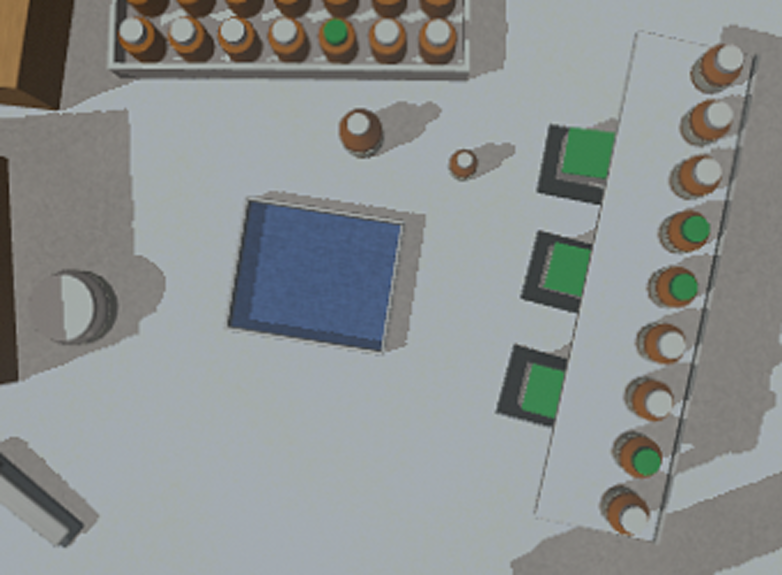

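The pictures show three pots on pads in a row, mouths in under the ledge. The tray is to their left, and bottle2 stands near pot 3 (top crop, 463,163). Next I fit exact poses.

```bash
cat > fit.py <<'E'
from h import *
from scipy.optimize import minimize
S=cv2.imread("pics/scene0.png"); T=cv2.imread("pics/top0.png")
ps=imaging.camera("scene"); pt=imaging.camera("top")
def green(im):
    h=cv2.cvtColor(im,cv2.COLOR_BGR2HSV); return cv2.inRange(h,(50,110,50),(80,255,255))
def hood(x,y,a,z0=.003):
    c,s=np.cos(a),np.sin(a)
    return [np.array([x+c*u-s*v,y+s*u+c*v,z0+.055+w]) for u,v,w in((-.026,-.024,.022),(-.026,.024,.022),(.061,.024,.054),(.061,-.024,.054))]
def ren(p,P,k=4):
    q=np.array([proj(p,X)[::-1] for X in P]); m=np.zeros((400*k,640*k),np.uint8)
    cv2.fillConvexPoly(m,np.round((q+.5)*k*16).astype(np.int32),255,shift=4)
    return cv2.resize(m,(640,400),interpolation=cv2.INTER_AREA)/255.
def comps(im,amin):
    n,l,st,c=cv2.connectedComponentsWithStats(green(im)); 
    return [(l==i,st[i]) for i in range(1,n) if st[i,4]>amin]
E
python3 - <<'E'
from fit import *
for m,st in comps(S,150): print("S",st)
for m,st in comps(T,150): print("T",st)
th={}
e=[atz(pt,(100+v/2.3,130+u/2.3),.205) for u,v in((638,32),(535,515))]
print("ledge edge",np.round(e,3)); d=e[0]-e[1]; ay=np.arctan2(d[1],d[0]); print("rack x yaw deg",np.degrees(ay-np.pi/2),np.linalg.norm(d))
c=[atz(pt,(100+v/2.3,130+u/2.3),.035) for u,v in((250,198),(403,222),(383,352),(229,325))]
print("tray",np.round(c,3),np.mean(c,0))
for nm,cc in(("pad3",((552,125),(538,192))),("pad2",((539,231),(522,298))),("pad1",((516,346),(498,411)))):
    a,b=[atz(pt,(100+v/2.3,130+u/2.3),.003) for u,v in cc]; d=a-b; print(nm,np.round((a+b)/2,3),np.linalg.norm(d),np.degrees(np.arctan2(d[1],d[0]))-90)
for n,z in(("bottle1",.075),("tall_bottle",.11),("tub",.085)):
  for p,nn in((ps,"s"),(pt,"t")):
    for m in nets.masks_of(p,n)[:3]:
        ys,xs=np.nonzero(m["region"]); print(n,nn,round(m["confidence"],2),np.round(atz(p,(m["centre"]),z/2),3))
print(np.round(atz(pt,(100+163/2.3,130+463/2.3),.072),3),"bottle2 cap", np.round(atz(pt,(100+126/2.3,130+358/2.3),.108),3),"tall cap")
E
```

```text
S [   0    0  172   91 8651]
S [318  25   7  34 188]
S [288 133  32  25 396]
S [247 147  34  28 488]
S [202 162  37  32 621]
S [201 244  14  17 156]
S [265 253  14  18 166]
S [240 304  17  22 308]
S [319 317  18  23 275]
T [375 156  22  21 370]
T [367 205  20  24 319]
T [357 258  18  24 291]
ledge edge [[ 0.79  -0.159  0.205]
 [ 0.322 -0.061  0.205]]
rack x yaw deg -101.7770449058229 0.47843463718695045
tray [[0.637 0.241 0.035]
 [0.613 0.071 0.035]
 [0.469 0.091 0.035]
 [0.496 0.262 0.035]] [0.55394536 0.16613581 0.035     ]
pad3 [ 0.689 -0.089  0.003] 0.07853660982752984 -101.51207724190448
pad2 [ 0.568 -0.073  0.003] 0.07828518220586875 -103.82321299553203
pad1 [ 0.44  -0.048  0.003] 0.07594425914522285 -104.90403392747099
bottle1 s 0.66 [0.692 0.015 0.037]
bottle1 s 0.54 [ 0.747 -0.212  0.037]
bottle1 s 0.33 [ 0.399 -0.122  0.037]
tall_bottle s 0.59 [0.73  0.133 0.055]
tall_bottle t 0.74 [0.71  0.117 0.055]
tall_bottle t 0.29 [ 0.558 -0.079  0.055]
tub s 0.87 [0.517 0.437 0.042]
tub s 0.49 [0.587 0.189 0.042]
tub t 0.91 [0.526 0.431 0.042]
[0.675 0.007 0.072] bottle2 cap [0.708 0.118 0.108] tall cap
```

Run:
```python
from fit import *
cs=[m for m,st in comps(S,300) if st[0]>180 and 120<st[1]<170][:3]; ct=[m for m,st in comps(T,250)]
# order scene: near..far ; top: far..near
ct=ct[::-1]
x0=[(.425,-.10),(.552,-.125),(.68,-.143)]
for i in range(3):
    ms=cv2.GaussianBlur(cs[i].astype(float),(5,5),0); mt=ct[i]; 
    xs=np.nonzero(mt.any(0))[0]; 
    d=cv2.GaussianBlur(mt.astype(float),(5,5),0)
    # ledge-occluded: compare in top only on columns left of ledge front edge
    e0=np.array([.79,-.159,.205]);e1=np.array([.322,-.061,.205]); q=np.array([proj(pt,e)[::-1] for e in(e0,e1)])
    yy,xx=np.mgrid[:400,:640]; w=(xx< q[1,0]+(q[0,0]-q[1,0])*(yy-q[1,1])/(q[0,1]-q[1,1])-1.5)
    def cost(v,use=(1,1)):
        P=hood(v[0],v[1],np.radians(v[2]*100))
        a=((cv2.GaussianBlur(ren(ps,P),(5,5),0)-ms)**2).sum(); b=(((cv2.GaussianBlur(ren(pt,P),(5,5),0)-d)*w)**2).sum()
        return use[0]*a+use[1]*b
    for use in((1,0),(1,1),(0,1)):
        best=min((minimize(cost,[*x0[i],-1.02+k],args=(use,),method="Nelder-Mead",options=dict(initial_simplex=[[*x0[i],-1.02+k],[x0[i][0]+.02,x0[i][1],-1.02+k],[x0[i][0],x0[i][1]+.02,-1.02+k],[*x0[i],-.95+k]])) for k in(-.03,.03)),key=lambda o:o.fun)
        print(i+1,use,np.round(best.x*[1000,1000,100],1),round(best.fun,1))
```

```text
1 (1, 0) [ 435.6  -86.  -103.9] 4.2
1 (1, 1) [ 432.8  -88.  -102.2] 9.8
1 (0, 1) [ 431.5  -88.  -103.7] 1.2
2 (1, 0) [ 564.  -109.7 -104.3] 4.7
2 (1, 1) [ 562.3 -111.2 -103.2] 10.0
2 (0, 1) [ 560.9 -111.6 -104.8] 1.1
3 (1, 0) [ 688.6 -128.3 -100.3] 1.7
3 (1, 1) [ 687.2 -129.3  -99.5] 8.4
3 (0, 1) [ 686.1 -128.3 -100. ] 1.8
```

```bash
cat >> h.py <<'E'
from scipy.spatial.transform import Rotation as Ro
POT={1:(.4325,-.0875,.058,-103.7),2:(.562,-.111,.058,-104.5),3:(.687,-.1285,.058,-100.2)}
def pose(g,yaw,lean):
    "TCP pose for grasp point g, pot yaw deg, tool lean deg (fingers towards +x pot)"
    a=np.radians(yaw); xp=np.array([np.cos(a),np.sin(a),0]); yp=np.array([-np.sin(a),np.cos(a),0]); l=np.radians(lean)
    z=np.sin(l)*xp-np.cos(l)*np.array([0,0,1.]); R=np.c_[np.cross(yp,z),yp,z]
    return np.array(g)+.011*z,R
def rel(*ts,s=None):
    s=s or r.sense(); R0=Ro.from_quat(s["ee_rot"]); p0=np.array(s["position"])
    print("at",np.round(p0,4),"F",np.round(s["force"],2),"w",round(s["grip_width"],4),"ff",round(s["finger_force"],1),"t",round(s["t"],2))
    for p,R in ts:
        print("dr",np.round((R0.inv()*Ro.from_matrix(R)).as_rotvec(),3).tolist(),"lin cm",np.round(R0.inv().apply(p-p0)*100,2).tolist())
def off(g,yaw,dx=0,dz=0,dy=0):
    a=np.radians(yaw); return (g[0]+dx*np.cos(a)-dy*np.sin(a),g[1]+dx*np.sin(a)+dy*np.cos(a),g[2]+dz)
E
python3 - <<'E'
from h import *
s=r.sense(); x=POT[1]
R0=Ro.from_quat(s["ee_rot"]).as_matrix()
p,R=pose(x[:3],x[3],40); pre=p-.13*R[:,2]
rel((np.array([.18,-.60,.45]),R0),(np.array([.30,-.32,.45]),R0),(np.array([.46,.03,.38]),pose((0,0,0),x[3],0)[1]),(pre,R))
print(pre,p)
E
```

```text
at [ 0.1793 -0.6507  0.2393] F [0.06 0.06 0.76] w 0.085 ff 0.0 t 1.3
dr [0.0, 0.0, 0.0] lin cm [1.42, -4.87, -21.07]
dr [0.0, 0.0, 0.0] lin cm [20.42, -28.68, -21.07]
dr [-0.0, -0.0, -1.063] lin cm [45.15, -58.17, -14.07]
dr [-0.37, -0.63, -1.018] lin cm [43.09, -54.26, 9.01]
[ 0.45061616 -0.01318453  0.14915929] [ 0.4308254  -0.0943695   0.04957351]
```

>>> carry_out:
  dr:
    - [0,0,0]
    - [0,0,0]
    - [0,0,0]
    - [0,0,0]
    - [0,0,-0.3]
    - [0,0,-0.5]
    - [0,0,-0.7]
    - [0,0,-0.9]
    - [0,0,-1.063]
    - [0,0,-1.063]
    - [0,0,-1.063]
    - [0,0,-1.063]
    - [0,0,-1.063]
    - [0,0,-1.063]
  linear:
    - [0.5,-1.5,-6]
    - [1,-3,-12]
    - [1.4,-4.9,-18]
    - [1.4,-4.9,-21]
    - [6,-11,-21]
    - [10,-16,-21]
    - [15,-22,-21]
    - [20,-28.7,-21]
    - [25,-34.5,-20]
    - [29,-39.5,-19]
    - [33,-44,-18]
    - [37.5,-49,-17]
    - [42,-54,-15]
    - [45,-58,-14]
  claw: [8.5,8.5,8.5,8.5,8.5,8.5,8.5,8.5,8.5,8.5,8.5,8.5,8.5,8.5]

```text
t: 3.05
position: [0.432, -0.0311, 0.3935]
ee_rot: [0.786, 0.618, 0.001, 0.001]
force: [0.6, -1.1, 0.9]
grip_width: 0.0847
finger_force: 0.0
```

Run:
```python
from h import *
x=POT[1]; p,R=pose(x[:3],x[3],40); rel((p-.13*R[:,2],R),(p-.03*R[:,2],R),(p,R)); print(r.sense()["joints"])
```

```text
at [ 0.432  -0.0311  0.3935] F [ 0.55 -1.06  0.92] w 0.0847 ff 0.0 t 3.05
dr [0.002, -0.698, -0.0] lin cm [2.18, 1.34, 24.44]
dr [0.002, -0.698, -0.0] lin cm [-4.25, 1.32, 32.1]
dr [0.002, -0.698, -0.0] lin cm [-6.17, 1.32, 34.4]
[-1.29149679e-01 -2.65284661e-01  1.85599598e+00 -2.56311400e-04
  1.54908813e+00  1.09765192e-01]
```

>>> carry_out:
  dr:
    - [0,-0.15,0]
    - [0,-0.3,0]
    - [0,-0.45,0]
    - [0,-0.6,0]
    - [0,-0.698,0]
    - [0,-0.698,0]
    - [0,-0.698,0]
  linear:
    - [0,0,3]
    - [0,0,7]
    - [0,0,11]
    - [0,0,15]
    - [0,0,17]
    - [0,0,17]
    - [0,0,17]
  claw: [8.5,8.5,8.5,8.5,8.5,8.5,8.5]

```text
t: 3.92
position: [0.4323, -0.0329, 0.2246]
ee_rot: [0.739, 0.581, -0.268, 0.211]
force: [-0.5, 0.3, 0.8]
grip_width: 0.0849
finger_force: 0.0
```

Run:
```python
from h import *
x=POT[1]; p,R=pose(x[:3],x[3],40); rel((p-.13*R[:,2],R),(p-.03*R[:,2],R),(p,R)); print(r.sense()["joints"])
p=imaging.camera("wrist"); cv2.imwrite("pics/w1.png",p["img"])
for k,x in POT.items():
    print(k,[np.round(proj(p,off(x,x[3],a,c,b))[::-1]).tolist() for a,b,c in((-.026,-.024,.022),(-.026,.024,.022),(.061,.024,.054),(.061,-.024,.054))])
```

```text
at [ 0.4323 -0.0329  0.2246] F [-0.52  0.26  0.81] w 0.0849 ff 0.0 t 3.92
dr [0.001, -0.002, -0.001] lin cm [6.65, 1.3, 4.28]
dr [0.001, -0.002, -0.001] lin cm [6.62, 1.29, 14.28]
dr [0.001, -0.002, -0.001] lin cm [6.62, 1.28, 17.28]
[ 0.30585512  0.04224956  2.03939727 -0.58359555  1.48447898  0.72570413]
1 [[308.0, 109.0], [364.0, 109.0], [356.0, 194.0], [311.0, 194.0]]
2 [[466.0, 102.0], [522.0, 103.0], [483.0, 190.0], [437.0, 190.0]]
3 [[623.0, 92.0], [684.0, 89.0], [619.0, 183.0], [570.0, 184.0]]
```

View pics/w1.png

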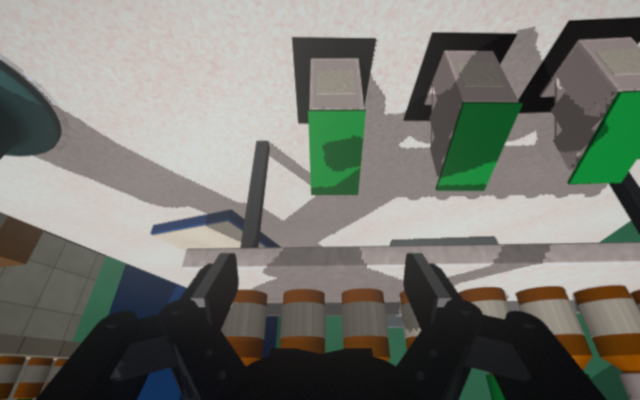

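The wrist view matches the fitted hood corners within about 1 px: pot 1's back edge is at (308–366, 110). I go in.

>>> carry_out:
  dr:
    - [0,0,0]
    - [0,0,0]
    - [0,0,0]
    - [0,0,0]
    - [0,0,0]
    - [0,0,0]
    - [0,0,0]
    - [0,0,0]
    - [0,0,0]
  linear:
    - [3,1,0]
    - [6.6,1.3,2]
    - [6.6,1.3,5]
    - [6.6,1.3,9]
    - [6.6,1.3,12]
    - [6.6,1.3,14.5]
    - [6.6,1.3,16.5]
    - [6.6,1.3,17.3]
    - [6.6,1.3,17.3]
  claw: [8.5,8.5,8.5,8.5,8.5,8.5,8.5,8.5,8.5]

```text
t: 5.1
position: [0.4301, -0.0953, 0.0489]
ee_rot: [0.739, 0.58, -0.269, 0.211]
force: [-0.3, -0.3, 0.4]
grip_width: 0.0851
finger_force: 0.0
```

Run:
```python
from h import *
x=POT[1]; p,R=pose(x[:3],x[3],40); rel((p,R),(p+[0,0,.04],R)); p=imaging.camera("wrist"); cv2.imwrite("pics/w2.png",p["img"])
print(np.mean([r.sense()["force"] for _ in range(10)],0))
```

```text
at [ 0.4301 -0.0953  0.0489] F [-0.3  -0.27  0.37] w 0.0851 ff 0.0 t 5.1
dr [0.0, -0.001, -0.001] lin cm [0.03, 0.04, -0.12]
dr [0.0, -0.001, -0.001] lin cm [-2.54, 0.05, -3.19]
[ 0.29917277 -1.48747614 -0.33387929]
```

View pics/w2.png

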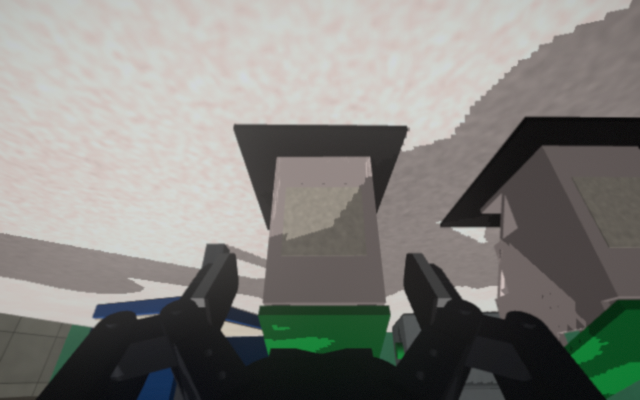

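>>> carry_out:
  dr:
    - [0,0,0]
    - [0,0,0]
    - [0,0,0]
    - [0,0,0]
    - [0,0,0]
    - [0,0,0]
    - [0,0,0]
    - [0,0,0]
    - [0,0,0]
    - [0,0,0]
  linear:
    - [0,0,0]
    - [0,0,0]
    - [0,0,0]
    - [0,0,0]
    - [-0.3,0,-0.4]
    - [-0.9,0,-1.1]
    - [-1.6,0,-1.9]
    - [-2.3,0,-2.7]
    - [-2.6,0,-3.1]
    - [-2.6,0,-3.1]
  claw: [4,4,4,4,4,4,4,4,4,4]
  force: 50

```text
t: 6.4
position: [0.4302, -0.0949, 0.0895]
ee_rot: [0.739, 0.58, -0.268, 0.212]
force: [0.0, -0.0, -1.9]
grip_width: 0.0474
finger_force: 51.4
```

```bash
cat > weigh.py <<'E'
from h import *
f=[]
for i in range(10):
    p=imaging.camera("wrist"); s=r.sense(); f.append(s["force"])
f=np.array(f); print("F mean",f.mean(0),"std",f.std(0),"tau",np.round(s["tau"],2))
E
python3 - <<'E'
from weigh import *
cv2.imwrite("pics/w3.png",p["img"])
x=POT[1]; g=x[:3]
# out 140 mm at lift 40; over tray upright ; tipped
T=(.565,.215,.10)
rel(pose(off(g,x[3],0,.04),x[3],40),pose(off(g,x[3],-.09,.04),x[3],40),pose((T[0],T[1],.135),x[3],40),pose((T[0],T[1],.115),x[3],0),pose(T,x[3],-38))
E
```

```text
F mean [ 0.01002786 -0.0414071  -1.56858259] std [0.55569984 0.63427334 0.48018058] tau [ -0.   -37.   -25.89  -2.39   2.74   0.  ]
at [ 0.4297 -0.095   0.0887] F [-0.42  0.03 -1.85] w 0.0478 ff 51.4 t 6.9
dr [-0.0, 0.0, 0.0] lin cm [0.01, 0.1, -0.12]
dr [-0.0, 0.0, 0.0] lin cm [6.91, 0.1, -5.91]
dr [-0.0, 0.0, 0.0] lin cm [22.55, 5.81, -23.87]
dr [-0.0, 0.698, 0.0] lin cm [24.54, 5.81, -22.59]
dr [-0.0, 1.361, 0.0] lin cm [25.88, 5.81, -22.06]
```

Run:
```python
from h import *
x=POT[2]; p,R=pose(x[:3],x[3],40); rel((p-.13*R[:,2],R),(p,R))
```

```text
at [ 0.4297 -0.095   0.0887] F [-0.42  0.03 -1.85] w 0.0478 ff 51.4 t 6.9
dr [0.009, 0.0, 0.011] lin cm [3.18, 13.34, -10.56]
dr [0.009, 0.0, 0.011] lin cm [3.18, 13.23, 2.44]
```

>>> carry_out:
  dr:
    - [0,0,0]
    - [0,0,0]
    - [0,0,0]
    - [0,0,0]
    - [0,0,0]
    - [0,0,0]
    - [0,0,0]
    - [0,0,0]
    - [0,0,0]
    - [0,0,0]
    - [0,0,0]
    - [0,0,0]
    - [0,0,0.01]
    - [0.01,0,0.01]
    - [0.01,0,0.01]
    - [0.01,0,0.01]
    - [0.01,0,0.01]
    - [0.01,0,0.01]
    - [0.01,0,0.01]
    - [0.01,0,0.01]
  linear:
    - [0.8,0,0.95]
    - [1.6,0,1.9]
    - [2.2,0,2.6]
    - [2.5,0,3.0]
    - [2.6,0,3.1]
    - [2.6,0,3.1]
    - [2.6,0,3.1]
    - [2.6,0,3.1]
    - [2.6,0,1.5]
    - [2.6,0,-2.5]
    - [2.6,0,-6.5]
    - [2.6,0,-10.5]
    - [2.8,4,-10.6]
    - [3.0,9,-10.6]
    - [3.2,13.3,-10.6]
    - [3.2,13.3,-8.5]
    - [3.2,13.3,-5]
    - [3.2,13.3,-1.5]
    - [3.2,13.25,1]
    - [3.2,13.25,2.4]
  claw: [4,4,4,4,4,8.5,8.5,8.5,8.5,8.5,8.5,8.5,8.5,8.5,8.5,8.5,8.5,8.5,8.5,8.5]

```text
t: 9.4
position: [0.5584, -0.118, 0.0488]
ee_rot: [0.743, 0.575, -0.272, 0.208]
force: [-0.7, -0.4, -0.1]
grip_width: 0.0845
finger_force: 0.0
```

Run:
```python
from weigh import *
x=POT[2]; p_,R=pose(x[:3],x[3],40); rel((p_,R),(p_+[0,0,.04],R)); cv2.imwrite("pics/w4.png",p["img"])
```

```text
F mean [-0.19513867 -0.0139033   0.19156837] std [0.29976588 0.23234632 0.52037092] tau [-1.000e-02 -5.056e+01 -2.593e+01 -2.260e+00  2.400e+00 -0.000e+00]
at [ 0.5614 -0.1171  0.0506] F [-0.74  0.38  1.16] w 0.0852 ff 0.0 t 9.9
dr [0.0, -0.001, 0.0] lin cm [-0.01, -0.1, 0.15]
dr [0.0, -0.001, 0.0] lin cm [-2.58, -0.09, -2.92]
```

View pics/w4.png

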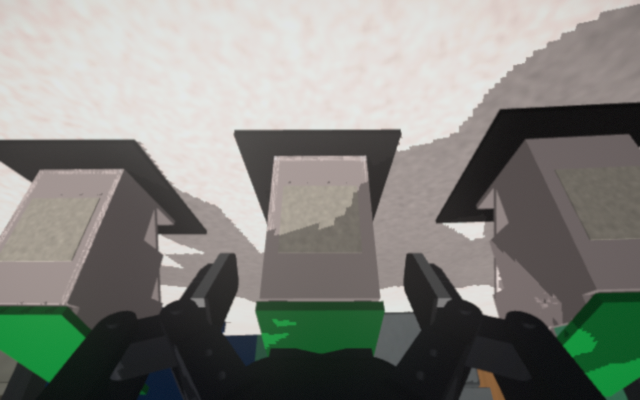

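Pot 1 stands back on its pad, at the left of the picture. Pot 2 is centred between the fingers (258–383 px). Gripping and lifting it now.

>>> carry_out:
  dr:
    - [0,0,0]
    - [0,0,0]
    - [0,0,0]
    - [0,0,0]
    - [0,0,0]
    - [0,0,0]
    - [0,0,0]
    - [0,0,0]
    - [0,0,0]
    - [0,0,0]
  linear:
    - [0,0,0]
    - [0,0,0]
    - [0,0,0]
    - [0,0,0]
    - [-0.3,0,-0.4]
    - [-0.9,0,-1.1]
    - [-1.6,0,-1.9]
    - [-2.3,0,-2.7]
    - [-2.6,0,-3.1]
    - [-2.6,0,-3.1]
  claw: [4,4,4,4,4,4,4,4,4,4]
  force: 50

```text
t: 11.15
position: [0.5612, -0.1174, 0.0911]
ee_rot: [0.743, 0.575, -0.27, 0.209]
force: [-0.7, -0.8, -3.4]
grip_width: 0.0475
finger_force: 52.1
```

Run:
```python
from weigh import *
x=POT[2]; g=x[:3]; T=(.565,.215,.10)
rel(pose(off(g,x[3],0,.04),x[3],40),pose(off(g,x[3],-.09,.04),x[3],40),pose((T[0],T[1],.145),x[3],40),pose((T[0],T[1],.12),x[3],0),pose(T,x[3],-38))
```

```text
F mean [-0.37029084  0.21061363 -3.21858845] std [0.45111699 0.59098277 0.48353925] tau [  0.   -50.95 -28.64  -2.84   2.7   -0.  ]
at [ 0.5606 -0.1175  0.0902] F [ 0.31  0.2  -3.45] w 0.0474 ff 52.1 t 11.65
dr [-0.001, 0.0, 0.001] lin cm [0.01, -0.03, 0.08]
dr [-0.001, 0.0, 0.001] lin cm [6.9, -0.03, -5.71]
dr [-0.001, 0.0, 0.001] lin cm [21.23, -7.91, -23.85]
dr [-0.002, 0.698, 0.001] lin cm [23.55, -7.91, -22.19]
dr [-0.002, 1.361, 0.0] lin cm [25.2, -7.9, -21.28]
```

>>> carry_out:
  dr:
    - [0,0,0]
    - [0,0,0]
    - [0,0,0]
    - [0,0,0]
    - [0,0,0]
    - [0,0,0]
    - [0,0,0]
    - [0,0,0]
    - [0,0,0]
    - [0,0,0]
    - [0,0,0]
    - [0,0,0]
    - [0,0,0]
  linear:
    - [1,0,-0.8]
    - [2.6,0,-2.2]
    - [4.8,0,-4]
    - [6.9,0,-5.8]
    - [9,-1,-8.5]
    - [11,-2.2,-11]
    - [13,-3.4,-13.5]
    - [15,-4.5,-16]
    - [17,-5.6,-18.5]
    - [19,-6.7,-21]
    - [20.4,-7.5,-22.8]
    - [21.2,-7.9,-23.8]
    - [21.2,-7.9,-23.8]
  claw: [4,4,4,4,4,4,4,4,4,4,4,4,4]

```text
t: 13.28
position: [0.5634, 0.2084, 0.1366]
ee_rot: [0.743, 0.576, -0.27, 0.209]
force: [0.2, -0.2, -4.1]
grip_width: 0.0472
finger_force: 52.3
```

Run:
```python
from h import *
x=POT[2]; T=(.565,.215,.10); print(np.round(r.sense()["joints"],2))
rel(*[pose((T[0],T[1],z),x[3],l) for z,l in((.145,40),(.13,20),(.12,0),(.112,-15),(.105,-25),(.1,-38))])
```

```text
[ 0.56  0.54  1.58 -0.46  1.57  0.94]
at [0.5634 0.2084 0.1366] F [ 0.25 -0.2  -4.15] w 0.0472 ff 52.3 t 13.28
dr [0.0, -0.0, 0.002] lin cm [-0.02, -0.01, 0.03]
dr [-0.0, 0.349, 0.002] lin cm [1.32, -0.01, 1.11]
dr [-0.0, 0.698, 0.002] lin cm [2.29, -0.01, 1.68]
dr [-0.001, 0.96, 0.002] lin cm [3.0, -0.01, 2.08]
dr [-0.001, 1.134, 0.001] lin cm [3.55, -0.01, 2.45]
dr [-0.001, 1.361, 0.001] lin cm [3.95, -0.01, 2.6]
```

>>> carry_out:
  dr:
    - [0,0.1,0]
    - [0,0.22,0]
    - [0,0.35,0]
    - [0,0.47,0]
    - [0,0.58,0]
    - [0,0.7,0]
    - [0,0.79,0]
    - [0,0.88,0]
    - [0,0.96,0]
    - [0,1.04,0]
    - [0,1.13,0]
    - [0,1.21,0]
    - [0,1.29,0]
    - [0,1.36,0]
    - [0,1.36,0]
    - [0,1.36,0]
    - [0,1.36,0]
    - [0,1.36,0]
  linear:
    - [0.4,0,0.3]
    - [0.9,0,0.8]
    - [1.3,0,1.1]
    - [1.7,0,1.3]
    - [2,0,1.5]
    - [2.3,0,1.7]
    - [2.5,0,1.8]
    - [2.8,0,2]
    - [3,0,2.1]
    - [3.3,0,2.3]
    - [3.5,0,2.4]
    - [3.7,0,2.5]
    - [3.8,0,2.5]
    - [3.9,0,2.6]
    - [3.9,0,2.6]
    - [3.9,0,2.6]
    - [3.9,0,2.6]
    - [3.9,0,2.6]
  claw: [4,4,4,4,4,4,4,4,4,4,4,4,4,4,4,4,4,4]

```text
t: 15.52
position: [0.5668, 0.2207, 0.0922]
ee_rot: [0.748, 0.579, 0.257, -0.199]
force: [0.4, 0.6, -1.5]
grip_width: 0.0478
finger_force: 52.6
```

Run:
```python
from weigh import *
p=imaging.camera("scene"); cv2.imwrite("pics/pour2.png",cv2.resize(p["img"][100:300,180:520],None,fx=2.3,fy=2.3,interpolation=2))
x=POT[2]; T=(.565,.215,.10); print(np.round(r.sense()["joints"],2))
rel(*[pose((T[0],T[1],z),x[3],l) for z,l in((.1,-38),(.105,-25),(.112,-15),(.12,0),(.13,20),(.145,40))])
```

```text
F mean [-0.12031136 -0.2476183  -1.40541031] std [0.426665   0.64520053 0.53459767] tau [ 3.000e-02 -4.098e+01 -2.907e+01  2.490e+00  1.360e+00  0.000e+00]
[-0.01  0.21  2.13  0.91  0.86 -0.39]
at [0.5665 0.2203 0.0915] F [ 0.08  0.62 -1.25] w 0.0474 ff 52.6 t 16.07
dr [-0.001, 0.001, -0.001] lin cm [0.09, -0.01, 0.09]
dr [-0.001, -0.226, -0.001] lin cm [0.15, -0.01, -0.33]
dr [-0.001, -0.4, -0.001] lin cm [0.39, -0.01, -0.94]
dr [-0.001, -0.662, -0.0] lin cm [0.64, -0.01, -1.72]
dr [-0.001, -1.011, -0.0] lin cm [1.0, -0.01, -2.79]
dr [-0.001, -1.36, 0.0] lin cm [1.77, -0.02, -4.33]
```

View pics/pour2.png

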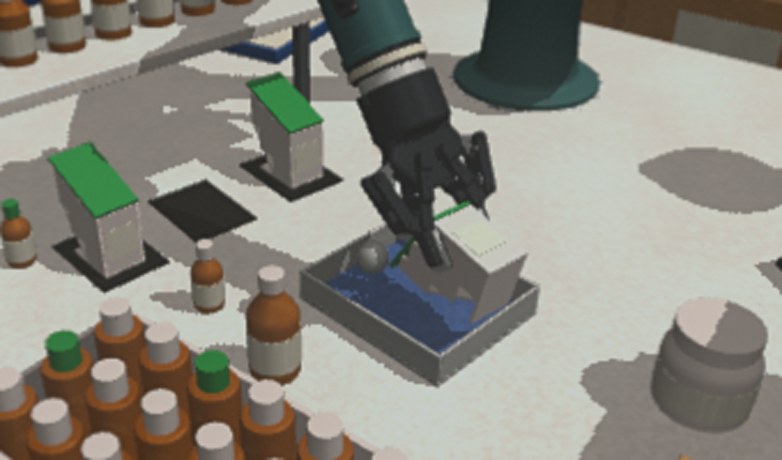

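The steel ball lies in the tray at (373,257) and the pot now weighs 1.4 N, so it is empty. Next I take it back.

>>> carry_out:
  dr:
    - [0,-0.1,0]
    - [0,-0.22,0]
    - [0,-0.4,0]
    - [0,-0.55,0]
    - [0,-0.7,0]
    - [0,-0.85,0]
    - [0,-1.01,0]
    - [0,-1.18,0]
    - [0,-1.3,0]
    - [0,-1.36,0]
    - [0,-1.36,0]
  linear:
    - [0.1,0,-0.4]
    - [0.2,0,-0.8]
    - [0.4,0,-1.2]
    - [0.5,0,-1.6]
    - [0.7,0,-2]
    - [0.8,0,-2.4]
    - [1,0,-2.8]
    - [1.4,0,-3.5]
    - [1.6,0,-4.0]
    - [1.8,0,-4.3]
    - [1.8,0,-4.3]
  claw: [4,4,4,4,4,4,4,4,4,4,4]

```text
t: 17.45
position: [0.5632, 0.2095, 0.1351]
ee_rot: [0.742, 0.576, -0.271, 0.208]
force: [-0.1, -0.5, -1.5]
grip_width: 0.0472
finger_force: 52.7
```

Run:
```python
from h import *
x=POT[2]; g=x[:3]
rel(pose(off(g,x[3],-.09,.04),x[3],40),pose(off(g,x[3],0,.04),x[3],40),pose(off(g,x[3],0,.003),x[3],40),pose(g,x[3],40))
```

```text
at [0.5632 0.2095 0.1351] F [-0.09 -0.5  -1.46] w 0.0472 ff 52.7 t 17.45
dr [-0.002, -0.0, 0.003] lin cm [-14.53, 7.9, 18.11]
dr [-0.002, -0.0, 0.003] lin cm [-21.43, 7.9, 23.89]
dr [-0.002, -0.0, 0.003] lin cm [-19.05, 7.91, 26.73]
dr [-0.002, -0.0, 0.003] lin cm [-18.86, 7.91, 26.96]
```

>>> carry_out:
  dr:
    - [0,0,0]
    - [0,0,0]
    - [0,0,0]
    - [0,0,0]
    - [0,0,0]
    - [0,0,0]
    - [0,0,0]
    - [0,0,0]
    - [0,0,0]
    - [0,0,0]
    - [0,0,0]
    - [0,0,0]
    - [0,0,0]
    - [0,0,0]
    - [0,0,0]
  linear:
    - [-2,1,2.4]
    - [-5,2.7,6]
    - [-8.5,4.6,10.5]
    - [-12,6.5,15]
    - [-14.5,7.9,18]
    - [-17,7.9,20.2]
    - [-19.5,7.9,22.3]
    - [-21,7.9,23.5]
    - [-21.4,7.9,23.9]
    - [-20.8,7.9,24.6]
    - [-20,7.9,25.5]
    - [-19.4,7.9,26.3]
    - [-18.9,7.9,26.8]
    - [-18.9,7.9,26.85]
    - [-18.9,7.9,26.85]
  claw: [4,4,4,4,4,4,4,4,4,4,4,4,4,4,4]

```text
t: 19.32
position: [0.5606, -0.1184, 0.0523]
ee_rot: [0.743, 0.576, -0.271, 0.209]
force: [0.1, -0.5, -0.9]
grip_width: 0.0473
finger_force: 52.7
```

Run:
```python
from h import *
x=POT[2]; g=x[:3]
rel(pose(g,x[3],40)); x=POT[3]; p,R=pose(x[:3],x[3],40); rel((p-.13*R[:,2],R),(p,R))
```

```text
at [ 0.5606 -0.1184  0.0523] F [ 0.08 -0.49 -0.89] w 0.0473 ff 52.7 t 19.32
dr [-0.001, -0.0, 0.001] lin cm [0.21, -0.05, 0.18]
at [ 0.5606 -0.1184  0.0523] F [ 0.08 -0.49 -0.89] w 0.0473 ff 52.7 t 19.32
dr [-0.049, -0.0, -0.057] lin cm [1.29, 11.9, -13.74]
dr [-0.049, -0.0, -0.057] lin cm [1.3, 12.54, -0.75]
```

>>> carry_out:
  dr:
    - [0,0,0]
    - [0,0,0]
    - [0,0,0]
    - [0,0,0]
    - [0,0,0]
    - [0,0,0]
    - [0,0,0]
    - [0,0,0]
    - [0,0,0]
    - [-0.02,0,-0.02]
    - [-0.04,0,-0.04]
    - [-0.049,0,-0.057]
    - [-0.049,0,-0.057]
    - [-0.049,0,-0.057]
    - [-0.049,0,-0.057]
    - [-0.049,0,-0.057]
    - [-0.049,0,-0.057]
    - [-0.049,0,-0.057]
  linear:
    - [0.1,0,0.12]
    - [0.1,0,0.12]
    - [0.1,0,0.12]
    - [0.1,0,0.12]
    - [0.1,0,0.12]
    - [0.1,0,-1.5]
    - [0.1,0,-5.5]
    - [0.1,0,-9.5]
    - [0.2,0,-13]
    - [0.5,4,-13.7]
    - [0.9,8,-13.7]
    - [1.3,11.9,-13.7]
    - [1.3,12,-12]
    - [1.3,12.2,-8]
    - [1.3,12.4,-4.5]
    - [1.3,12.5,-2]
    - [1.3,12.5,-0.75]
    - [1.3,12.5,-0.75]
  claw: [4,4,8.5,8.5,8.5,8.5,8.5,8.5,8.5,8.5,8.5,8.5,8.5,8.5,8.5,8.5,8.5,8.5]

```text
t: 21.58
position: [0.6845, -0.1358, 0.0491]
ee_rot: [0.721, 0.603, -0.263, 0.219]
force: [-0.0, 0.5, 0.5]
grip_width: 0.0854
finger_force: 0.0
```

Run:
```python
from h import *
x=POT[3]; p_,R=pose(x[:3],x[3],40); rel((p_,R),(p_+[0,0,.04],R)); p=imaging.camera("wrist"); cv2.imwrite("pics/w5.png",p["img"])
```

```text
at [ 0.6845 -0.1358  0.0491] F [-0.    0.51  0.54] w 0.0854 ff 0.0 t 21.57
dr [-0.002, 0.0, 0.001] lin cm [0.01, 0.12, -0.07]
dr [-0.002, 0.0, 0.001] lin cm [-2.56, 0.11, -3.14]
```

View pics/w5.png

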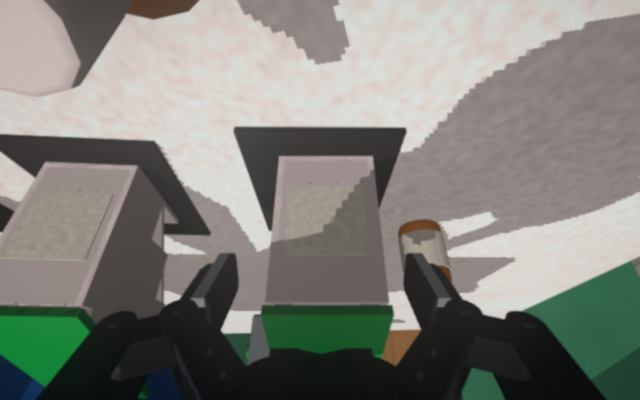

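Pot 3 is centred between the fingers, pot 2 stands on its pad, and bottle1 at (426,245) is clear behind. Grip and lift.

>>> carry_out:
  dr:
    - [0,0,0]
    - [0,0,0]
    - [0,0,0]
    - [0,0,0]
    - [0,0,0]
    - [0,0,0]
    - [0,0,0]
    - [0,0,0]
    - [0,0,0]
    - [0,0,0]
  linear:
    - [0,0.1,0]
    - [0,0.1,0]
    - [0,0.1,0]
    - [0,0.1,0]
    - [-0.3,0.1,-0.4]
    - [-0.9,0.1,-1.1]
    - [-1.6,0.1,-1.9]
    - [-2.3,0.1,-2.7]
    - [-2.6,0.1,-3.1]
    - [-2.6,0.1,-3.1]
  claw: [4,4,4,4,4,4,4,4,4,4]
  force: 50

```text
t: 22.88
position: [0.6866, -0.1357, 0.0908]
ee_rot: [0.721, 0.603, -0.262, 0.22]
force: [0.8, 0.8, -3.3]
grip_width: 0.0475
finger_force: 51.7
```

Run:
```python
from weigh import *
x=POT[3]; g=x[:3]; T=(.565,.215,.10)
rel(pose(off(g,x[3],0,.04),x[3],40),pose(off(g,x[3],-.075,.04),x[3],40),pose(off(g,x[3],-.075,.10),x[3],40),pose((T[0],T[1],.16),x[3],40),pose((T[0],T[1],.145),x[3],40))
```

```text
F mean [ 0.02527858 -0.02551994 -3.06095892] std [0.47451889 0.47052777 0.33508743] tau [  0.   -62.11 -31.27  -3.16   2.29   0.  ]
at [ 0.686  -0.1357  0.0897] F [ 0.65 -0.72 -3.7 ] w 0.0477 ff 51.7 t 23.38
dr [-0.0, -0.0, 0.001] lin cm [0.02, -0.03, -0.0]
dr [-0.0, -0.0, 0.001] lin cm [5.77, -0.03, -4.82]
dr [-0.0, -0.0, 0.001] lin cm [1.91, -0.04, -9.42]
dr [-0.0, -0.0, 0.001] lin cm [20.29, -18.12, -25.08]
dr [-0.0, -0.0, 0.001] lin cm [21.26, -18.12, -23.93]
```

>>> carry_out:
  dr:
    - [0,0,0]
    - [0,0,0]
    - [0,0,0]
    - [0,0,0]
    - [0,0,0]
    - [0,0,0]
    - [0,0,0]
    - [0,0,0]
    - [0,0,0]
    - [0,0,0]
    - [0,0,0]
    - [0,0,0]
    - [0,0,0]
    - [0,0,0]
    - [0,0,0]
    - [0,0,0]
    - [0,0,0]
    - [0,0,0]
  linear:
    - [1,0,-0.8]
    - [2.6,0,-2.2]
    - [4.4,0,-3.7]
    - [5.5,0,-4.6]
    - [5.5,0,-5.2]
    - [4.5,0,-6.3]
    - [3,0,-8]
    - [2.2,-0.3,-9.2]
    - [3.5,-2,-10.8]
    - [6,-4.4,-13]
    - [8.5,-6.9,-15.1]
    - [11,-9.2,-17.3]
    - [13.5,-11.6,-19.4]
    - [16,-14,-21.5]
    - [18.5,-16.4,-23.5]
    - [20,-17.6,-24.3]
    - [21,-18,-24]
    - [21.2,-18.1,-23.9]
  claw: [4,4,4,4,4,4,4,4,4,4,4,4,4,4,4,4,4,4]

```text
t: 25.62
position: [0.5635, 0.2068, 0.1358]
ee_rot: [0.72, 0.603, -0.263, 0.219]
force: [0.2, -0.6, -2.1]
grip_width: 0.0478
finger_force: 52.4
```

Run:
```python
from h import *
x=POT[3]; T=(.565,.215,.10)
rel(pose((T[0],T[1],.145),x[3],40))
p=imaging.camera("scene"); cv2.imwrite("pics/pre3.png",p["img"])
print("ball",atz(p,(100+257/2.3,180+373/2.3),.021))
```

```text
at [0.5635 0.2068 0.1358] F [ 0.24 -0.55 -2.12] w 0.0478 ff 52.4 t 25.62
dr [-0.001, 0.001, 0.001] lin cm [0.05, 0.0, -0.14]
ball [0.53751633 0.10399743 0.021     ]
```

>>> carry_out:
  dr:
    - [0,0.1,0]
    - [0,0.22,0]
    - [0,0.35,0]
    - [0,0.47,0]
    - [0,0.58,0]
    - [0,0.7,0]
    - [0,0.79,0]
    - [0,0.88,0]
    - [0,0.96,0]
    - [0,1.04,0]
    - [0,1.13,0]
    - [0,1.21,0]
    - [0,1.29,0]
    - [0,1.36,0]
    - [0,1.36,0]
    - [0,1.36,0]
    - [0,1.36,0]
    - [0,1.36,0]
  linear:
    - [0.4,0,0.3]
    - [0.9,0,0.8]
    - [1.3,0,1.1]
    - [1.7,0,1.3]
    - [2,0,1.5]
    - [2.3,0,1.7]
    - [2.5,0,1.8]
    - [2.8,0,2]
    - [3,0,2.1]
    - [3.3,0,2.3]
    - [3.5,0,2.4]
    - [3.7,0,2.5]
    - [3.8,0,2.5]
    - [3.9,0,2.6]
    - [3.9,0,2.6]
    - [3.9,0,2.6]
    - [3.9,0,2.6]
    - [3.9,0,2.6]
  claw: [4,4,4,4,4,4,4,4,4,4,4,4,4,4,4,4,4,4]

```text
t: 27.92
position: [0.5665, 0.2207, 0.0925]
ee_rot: [0.725, 0.607, 0.249, -0.208]
force: [-0.2, -0.0, -1.5]
grip_width: 0.0474
finger_force: 52.6
```

Run:
```python
from weigh import *
p=imaging.camera("scene"); cv2.imwrite("pics/pour3.png",cv2.resize(p["img"][100:300,180:520],None,fx=2.3,fy=2.3,interpolation=2))
x=POT[3]; T=(.565,.215,.10)
rel(*[pose((T[0],T[1],z),x[3],l) for z,l in((.1,-38),(.145,40))])
```

```text
F mean [-0.13971224  0.1090226  -1.39584205] std [0.51646233 0.36963845 0.53284356] tau [ 3.000e-02 -4.223e+01 -2.898e+01  2.550e+00  1.490e+00  0.000e+00]
at [0.5662 0.2203 0.0919] F [ 0.13  0.31 -1.2 ] w 0.0474 ff 52.6 t 28.48
dr [-0.0, 0.001, -0.0] lin cm [0.07, -0.03, 0.12]
dr [-0.0, -1.36, 0.0] lin cm [1.76, -0.03, -4.3]
```

View pics/pour3.png

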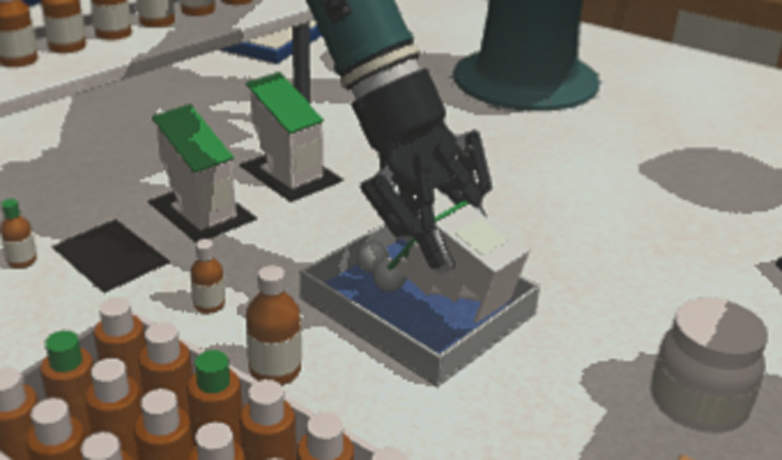

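Both steel balls are in the tray, at (373,255) and (387,276), and pot 3 weighs 1.4 N. I right it and take it back.

>>> carry_out:
  dr:
    - [0,-0.1,0]
    - [0,-0.22,0]
    - [0,-0.4,0]
    - [0,-0.55,0]
    - [0,-0.7,0]
    - [0,-0.85,0]
    - [0,-1.01,0]
    - [0,-1.18,0]
    - [0,-1.3,0]
    - [0,-1.36,0]
    - [0,-1.36,0]
  linear:
    - [0.1,0,-0.4]
    - [0.2,0,-0.8]
    - [0.4,0,-1.2]
    - [0.5,0,-1.6]
    - [0.7,0,-2]
    - [0.8,0,-2.4]
    - [1,0,-2.8]
    - [1.4,0,-3.5]
    - [1.6,0,-4.0]
    - [1.8,0,-4.3]
    - [1.8,0,-4.3]
  claw: [4,4,4,4,4,4,4,4,4,4,4]

```text
t: 29.85
position: [0.5637, 0.2093, 0.1355]
ee_rot: [0.72, 0.603, -0.263, 0.219]
force: [-0.6, 0.4, -1.1]
grip_width: 0.0475
finger_force: 52.6
```

Run:
```python
from h import *
x=POT[3]; g=x[:3]
rel(pose((.565,.215,.16),x[3],40),pose(off(g,x[3],-.075,.10),x[3],40),pose(off(g,x[3],-.075,.04),x[3],40),pose(off(g,x[3],0,.03),x[3],40),pose(off(g,x[3],0,.001),x[3],40))
```

```text
at [0.5637 0.2093 0.1355] F [-0.57  0.42 -1.15] w 0.0475 ff 52.6 t 29.85
dr [-0.001, -0.0, 0.002] lin cm [-1.13, 0.02, -1.15]
dr [-0.001, -0.0, 0.002] lin cm [-19.55, 18.09, 14.5]
dr [-0.001, -0.0, 0.002] lin cm [-15.69, 18.1, 19.1]
dr [-0.001, -0.0, 0.002] lin cm [-20.79, 18.1, 24.68]
dr [-0.001, -0.0, 0.002] lin cm [-18.93, 18.1, 26.9]
```

>>> carry_out:
  dr:
    - [0,0,0]
    - [0,0,0]
    - [0,0,0]
    - [0,0,0]
    - [0,0,0]
    - [0,0,0]
    - [0,0,0]
    - [0,0,0]
    - [0,0,0]
    - [0,0,0]
    - [0,0,0]
    - [0,0,0]
    - [0,0,0]
    - [0,0,0]
    - [0,0,0]
    - [0,0,0]
    - [0,0,0]
    - [0,0,0]
    - [0,0,0]
  linear:
    - [-1.1,0,-1]
    - [-3,1.8,0.4]
    - [-6,4.8,3]
    - [-9,7.7,5.5]
    - [-12,10.7,8.1]
    - [-15,13.6,10.6]
    - [-18,16.5,13.2]
    - [-19.5,18,14.5]
    - [-19.2,18.1,15]
    - [-17.5,18.1,17]
    - [-15.9,18.1,18.9]
    - [-16.5,18.1,20]
    - [-18.5,18.1,22]
    - [-20.3,18.1,24]
    - [-20.8,18.1,24.7]
    - [-20.2,18.1,25.4]
    - [-19.4,18.1,26.3]
    - [-18.9,18.1,26.9]
    - [-18.9,18.1,26.9]
  claw: [4,4,4,4,4,4,4,4,4,4,4,4,4,4,4,4,4,4,4]

```text
t: 32.22
position: [0.6859, -0.1356, 0.0512]
ee_rot: [0.72, 0.603, -0.263, 0.219]
force: [-0.3, -0.2, -1.1]
grip_width: 0.0478
finger_force: 52.8
```

Run:
```python
from h import *
x=POT[3]
rel(pose(x[:3],x[3],40))
```

```text
at [ 0.6859 -0.1356  0.0512] F [-0.35 -0.24 -1.09] w 0.0478 ff 52.8 t 32.23
dr [-0.0, 0.0, 0.002] lin cm [0.11, -0.02, 0.12]
```

>>> carry_out:
  dr:
    - [0,0,0]
    - [0,0,0]
    - [0,0,0]
    - [0,0,0]
    - [0,0,0]
    - [0,0,0]
    - [0,0,0]
    - [0,0,0]
    - [0,0,0]
    - [0,0,0]
    - [0,0,0]
    - [0,0,0]
  linear:
    - [0.1,0,0.12]
    - [0.1,0,0.12]
    - [0.1,0,0.12]
    - [0.1,0,0.12]
    - [0.1,0,0.12]
    - [0.1,0,-1.5]
    - [0.1,0,-5]
    - [0.1,0,-9]
    - [0.1,0,-13.5]
    - [0.1,0,-18]
    - [0,0,-22]
    - [0,0,-22]
  claw: [4,4,8.5,8.5,8.5,8.5,8.5,8.5,8.5,8.5,8.5,8.5]

```text
t: 33.72
position: [0.7136, 0.0057, 0.2257]
ee_rot: [0.721, 0.603, -0.259, 0.221]
force: [-0.5, -0.3, 0.4]
grip_width: 0.085
finger_force: 0.0
```

Run:
```python
from h import *
a=imaging.camera("scene")["img"][100:300,180:520]; b=imaging.camera("top")["img"][130:300,230:430]
a=cv2.resize(a,(544,320),interpolation=2); b=cv2.resize(b,(240*3//3,204))
o=np.zeros((320,790,3),np.uint8); o[:,:544]=a; o[:204,548:788]=b; cv2.imwrite("pics/end.png",o)
rel()
```

```text
at [0.7111 0.0033 0.2212] F [ 0.05 -0.26 -0.56] w 0.0848 ff 0.0 t 33.83
```

View pics/end.png

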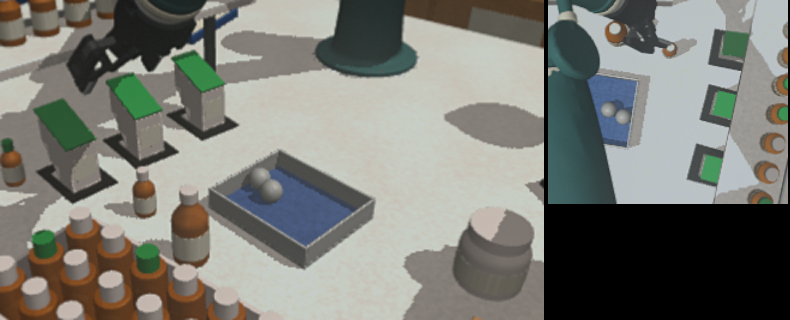

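All three pots stand on their pads. Both balls lie in the tray at (260,180) and (271,190), and the bottles and jar are unmoved. I hand it in.

```bash
python3 -c "
from cell import r
print(r.sign_off())"
```

```text
the job is handed in; nothing more can be done
None
```

Job handed in at about 34 s: pots 2 and 3 were heavy and their steel balls are in the blue-lined tray, the light ball is still in pot 1, all three pots stand upright on their own pads, and the last picture shows the bottles and jar where they were.

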